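# Isolate the hydraulic pump for lockout

### The job

Lock out the pump: on the larger switch box, the one with the steel hasp, turn the black bar handle anticlockwise (seen from above) from the line mark fully round to its off stop at the ring mark, and only then swing the hasp by its upright post anticlockwise, out over the edge of the box to its stop, so that the padlock hole is free. Leave the small selector switch on the other box as it is.

Things in the scene. Friction and masses are not known exactly. Their poses are not given: they have to be found in the camera images.
- isolator: Fixed grey box, 150 mm (its x) by 210 (y), 80 high, screwed to the bench. Origin: centre of its underside, on the bench; z up, x roughly away from the robot. On top, at x 0, y +40, a round aluminium plate (116 dia, top at 84) with the handle, a line mark (on, towards +x) and a ring mark (off, near +y). The hasp pivots at x +30, y -65. Heights are above the bench.
- handle (a joint): Black bar grip, 85 mm long, 16 wide, sides from height 92 to 132; vertical axis at isolator x 0, y +40, through the bar's middle; hub disc below it 48 dia. Angle in rad: 0 = on, the bar's striped end along isolator +x; grows anticlockwise from above to a stop at 1.4 = off. Starts at 0 to 0.3. Needs about 0.2 N m; stays where left.
- hasp (a joint): Flat steel leaf, 26 mm wide, top at height 87, turning about a vertical axis at isolator x +30, y -65. 80 from the axis stands a round post, 14 dia, top at 121, to pinch and lead; padlock hole between. Rad: 0 = in, leaf along isolator -x (post at -50, -65); grows anticlockwise to a stop at 1.4 = out (post at 16, -144). Starts at 0 to 0.15. About 0.12 N m; stays where left; not interlocked.
- selector_tip (a point): Bystander, leave alone: top of the pointer end of the small black selector knob (40 mm dia, top 70 above the bench) on a fixed grey box 90 x 90 x 42 high. The point lies 18 mm along its own x from the knob's axis, which is at the middle of that box.

How it is judged:
By the outcome, as a careful person would: the job done as asked, in the order asked, and still so for the second after the job is handed in, with the robot touching nothing.
It also fails if it takes over 43 s, if anything falls off the work surface, if the arm or the gripper's body presses on something with over 40 N, if the wrist force passes 120 N, or if a joint passes its speed limit or range.

### The arm

A 6-joint arm with a two-finger parallel gripper is mounted at the origin on the work surface. World frame = base frame: x ahead of the robot, y to its left, z up, the work surface at z = 0. Lengths are in m, angles in rad, forces in N, time in s.
With the tool pointing down it reaches from about 0.375 to 0.975 m from the base axis. Payload 3.8 kg.
Tool frame: the origin (TCP) lies between the finger pads; the fingertips stand 19 mm ahead of it and the grasp point (between the pads) is the TCP; z points along the fingers, y is the direction in which the jaws open and shut (so a half turn about z gives the same grasp; the last joint's range is limited). The gripper opens to 88 mm and grips with 3 to 60 N. Pads are 18 mm wide; open, the fingers measure 123 mm over their backs; the gripper's body (75 mm by 187 mm) begins 45 mm behind the grasp point.
Start: joints at [-1.323, 0.264, 1.604, -0, 1.274, -0.037], TCP at [0.19, -0.648, 0.258] pointing down, gripper open.
Joint ranges: [-2.63, 2.63], [-0.94, 2.18], [0.31, 2.57], [-1.31, 4.45], [0, 2.66], [-2.55, 2.55]. Speed limits (rad/s): [2.57, 2.57, 3.14, 3.14, 3.14, 3.14].

### API

Orientations are given as a unit quaternion [x, y, z, w].
In Python, from rig import robot gives the robot as it stands. The module is installed in compiled form; this text tells all that it offers.
- The arm moves only by the tool play_rows, never from a script. Its argument "motion" is one flat list of numbers, 7 for each row, row after row: the turn, a rotation vector about the tool's x, y, z in degrees, then the shift along the tool's x, y, z in m, then the closure, from 0 (fully open) to 1 (shut). In form: [ax, ay, az, tx, ty, tz, gripper, ax, ay, az, tx, ty, tz, gripper, ...]. A call has 1 to 12 rows; each row is the pose to reach, as a shift and turn from the pose commanded when the call began, along the tool's axes at that moment; what a row does not reach only later rows make up. A row lasts 1/10 s, in which the tool goes at most 50 mm and 8.59 degrees, less where a joint would pass 70% of its speed; a pose out of reach is approached as far as the arm can. A call with a gripper value outside its range is refused whole. The fingers move at their own pace and stop on an object; "grip_force" is the grip in N (left out, the last holds). Time passes only in rows, so rows that repeat a pose let the fingers close. It gives the time, the measured TCP pose, the force and the opening at its end, in the units of the state.
- robot.get_state(): the state, without advancing time (a new reading comes with each control period).
- robot.grab_frame(name): name is "scene" or "top" or "wrist"; returns the picture (480x640x3 uint8, red, green, blue); there is no depth.
- robot.camera_info(name): a dict with "K" (3x3 intrinsics, pixels), "dist" ([k1, k2, p1, p2, k3] as OpenCV has them; the pictures are not rectified), "rvec" (rotation vector, rad) and "tvec" (3), from world to camera coordinates, as OpenCV has them. Camera axes: x right, y down, z forward; pixel columns grow to the right and rows downward; lengths in m; the calibration is good to about 2 mm. A picture is of the moment at which its call begins: read the wrist's pose just before it. camera_info takes no time and is no camera call; for the wrist camera it gives the pose at the moment of the call.
- robot.hand_in(): hands the job in, once; it reports no verdict.
Trained networks look in the newest picture that a camera, given by its name, has taken for a name from the list of things; names that differ only in an ending like _2 or _b are one class to them, and where a whole thing is asked for, a point or a joint stands for the part that bears it (a point fixed in the world has none). Each returns a list of dicts, best first, with "score" (0 to 1); they miss things now and then, are a little off and sometimes report something else, mostly with a low value. They report only what shows in the picture. A call takes as long as a camera call.
- robot.search_frame(label, camera): "rect" ([centre column, centre row, width, height] in pixels, round what is visible of it).
- robot.masks_of(label, camera): "pixels" (480x640 bool, what is visible of it) and "rect" ([centre column, centre row, width, height] in pixels, round what is visible of it).
The state is a dict: "time": time; "joint_pos": joint angles; "joint_vel": joint speeds; "joint_torque": joint torques, N m; "tool_pos": TCP position; "tool_rot": TCP orientation; "wrist_force": force on the tool from outside, world axes, zero at the start; "moment": the same for the moment, N m; "opening": finger opening in m.
Only numpy, scipy, OpenCV 4.12 (cv2) and the standard library are available. Lean on these libraries where they do the work, as an engineer would, in place of code of your own. Each camera call takes 0.05 s, during which the arm holds its last target.

## Working session

There is one attempt and no reset: what is moved stays moved. The work goes in short steps, Python scripts to look and compute and a tool call to move; the robot and the scene stay as the last step left them, time stands still between calls to the robot, and variables do not carry over. Pictures are saved under pics/ and viewed, and the job is handed in when it is done.

Besides the shell and the picture viewer there is one more tool, called after "Request:" as name(argument=value, ...), one argument or row to a line, values as JSON. play_rows: Moves the arm, as the interface text tells. Its arguments: {"type":"object","properties":{"motion":{"type":"array"},"grip_force":{"type":"number"}},"required":["motion"]}

```bash
mkdir -p pics; python3 - <<'E'
from rig import robot
import cv2
for n in ["scene","top"]:
    f=robot.grab_frame(n); cv2.imwrite(f"pics/{n}0.png",f[:,:,::-1])
    ci=robot.camera_info(n); print(n,ci)
    for l in ["isolator","handle","hasp","selector_tip"]:
        print(l,[(round(d["score"],2),[round(float(x)) for x in d["rect"]]) for d in robot.search_frame(l,n)][:3])
s=robot.get_state(); print(s)
E
```

```text
scene {'K': array([[544.22681619,   0.        , 321.98407456],
       [  0.        , 544.22681619, 230.4325675 ],
       [  0.        ,   0.        ,   1.        ]]), 'dist': array([-0.07513641,  0.        ,  0.        ,  0.        ,  0.        ]), 'rvec': array([ 0.90169588,  2.38267466, -1.20621759]), 'tvec': array([ 0.39733293, -0.13556989,  1.25235332])}
isolator [(0.79, [268, 202, 124, 112])]
handle [(0.71, [279, 182, 37, 32])]
hasp [(0.67, [247, 165, 47, 38])]
selector_tip [(0.72, [379, 296, 28, 25])]
top {'K': array([[592.19488655,   0.        , 316.47169433],
       [  0.        , 592.19488655, 237.35097113],
       [  0.        ,   0.        ,   1.        ]]), 'dist': array([-0.14668174,  0.        ,  0.        ,  0.        ,  0.        ]), 'rvec': array([ 2.1382722 , -2.16548588,  0.1947651 ]), 'tvec': array([-0.02566789,  0.54322445,  0.93723866])}
isolator []
handle [(0.7, [393, 250, 33, 57])]
hasp [(0.64, [459, 254, 23, 68])]
selector_tip [(0.84, [211, 231, 20, 23])]
{'time': 0.5, 'joint_pos': array([-1.32290559e+00,  2.63891186e-01,  1.60404081e+00, -2.44245285e-05,
        1.27369969e+00, -3.68778048e-02]), 'joint_vel': array([-0.00019193, -0.00057522,  0.00059907, -0.00081944,  0.00033281,
       -0.00059842]), 'joint_torque': array([-3.85071207e-04, -5.01430392e+01, -3.56800282e+01,  7.26703322e-02,
        1.99601910e-02, -2.98188013e-05]), 'tool_pos': array([ 0.18963057, -0.64778956,  0.25768959]), 'tool_rot': array([ 9.89879966e-01,  1.41907196e-01, -1.36675925e-05, -1.81786716e-05]), 'wrist_force': array([ 0.52879228, -0.19080777, -0.47555201]), 'moment': array([ 0.01520041, -0.05485745, -0.03822335]), 'opening': 0.08809601954942795}
```

View pics/top0.png

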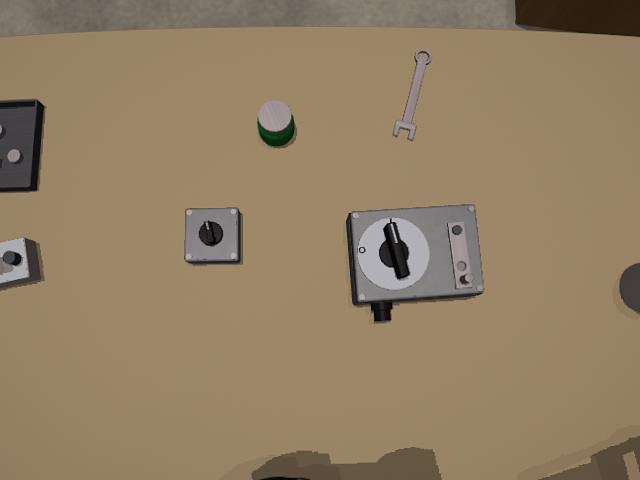

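View pics/scene0.png

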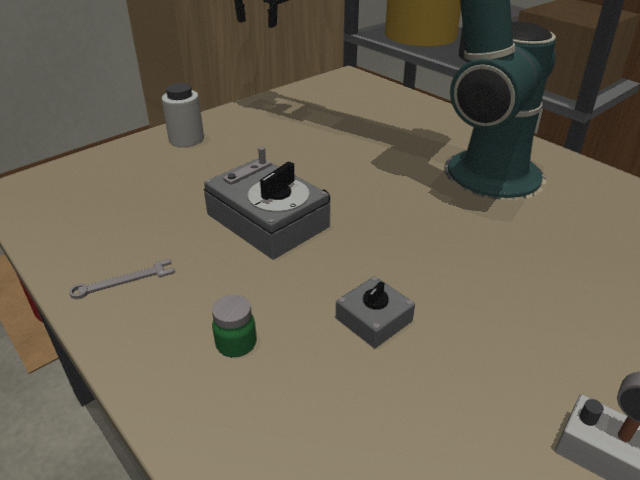

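```bash
python3 - <<'E'
import cv2
a=cv2.imread("pics/top0.png")[170:330,320:520]; cv2.imwrite("pics/top0z.png",cv2.resize(a,None,fx=4,fy=3.75 if 0 else 3.7,interpolation=cv2.INTER_CUBIC))
E
```

```text
(no output)
```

View pics/top0z.png

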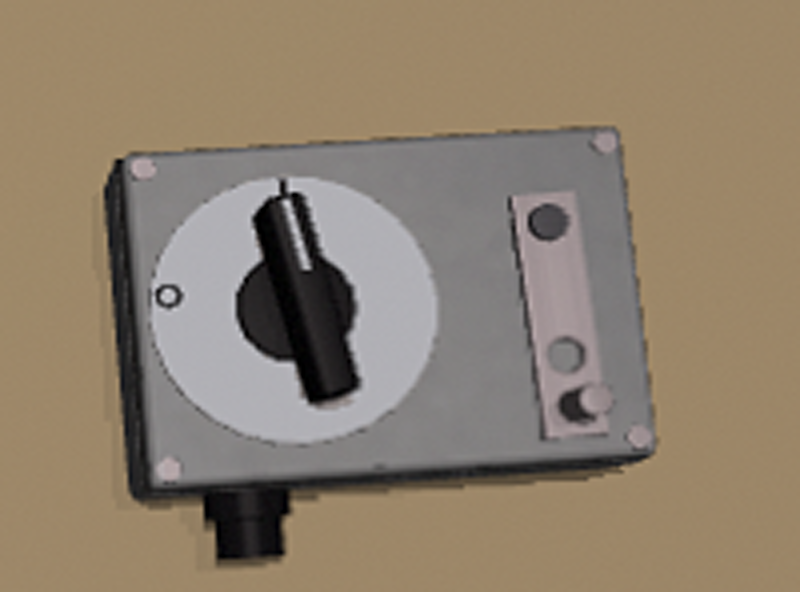

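```bash
cat > h.py <<'E'
import numpy as np,cv2
from rig import robot
from scipy.spatial.transform import Rotation as R
def proj(P,n):
    c=robot.camera_info(n)
    return cv2.projectPoints(np.array(P,float).reshape(-1,3),c["rvec"],c["tvec"],c["K"],c["dist"])[0].reshape(-1,2)
def ray(uv,z,n):
    c=robot.camera_info(n)
    p=cv2.undistortPoints(np.array(uv,float).reshape(-1,1,2),c["K"],c["dist"]).reshape(-1,2)
    Rm=cv2.Rodrigues(c["rvec"])[0]; C=-Rm.T@c["tvec"]
    d=np.c_[p,np.ones(len(p))]@Rm
    return C+d*((np.array(z)-C[2])/d[:,2])[:,None]
E
python3 - <<'E'
from h import *
from scipy.optimize import least_squares
z=lambda u,v:(320+u/4-.375,170+v/3.7-.36)
px=np.array([z(120,155),z(618,127),z(655,455),z(137,490),z(294,310),z(548,221)])
L=np.array([[.075,.105,.08],[.075,-.105,.08],[-.075,-.105,.08],[-.075,.105,.08],[0,.04,.084],[.03,-.065,.088]])
W=ray(px,L[:,2],"top")
def tr(p,L):
    c,s=np.cos(p[2]),np.sin(p[2]); return np.c_[p[0]+c*L[:,0]-s*L[:,1],p[1]+s*L[:,0]+c*L[:,1],L[:,2]]
r=least_squares(lambda p:(tr(p,L)-W)[:,:2].ravel(),[.6,-.1,0])
p=r.x; print(p); print(((tr(p,L)-W)[:,:2]*1000).round(1))
T=lambda L:tr(p,np.array(L))
print("axis",T([[0,.04,.084]]),"pivot",T([[.03,-.065,.087]]))
post=ray([z(597,400)],[.121],"top")[0]; pv=T([[.03,-.065,.087]])[0]
d=post-pv; print("post",post,np.hypot(*d[:2]),"hasp",np.arctan2(d[1],d[0])-p[2])
e=ray([z(280,197),z(332,397)],[.132,.132],"top"); d=e[0]-e[1]; print("handle ends",e,np.hypot(*d[:2]),np.arctan2(d[1],d[0])-p[2], "mid",e.mean(0))
# scene overlay
im=robot.grab_frame("scene")[:,:,::-1].copy()
a=robot.get_state()
P=np.vstack([T(L),[post]]);
im=cv2.resize(im[120:270,180:350],None,fx=4,fy=4)
for q in proj(P,"scene"): cv2.circle(im,tuple(int(x) for x in (q-[180,120]+.375)*4),4,(0,0,255),1)
cv2.imwrite("pics/sc1.png",im)
E
```

```text
[ 0.51173621 -0.19117068  0.04896589]
[[ 3.1  2.8]
 [ 2.3 -2.3]
 [-2.7 -2.4]
 [-1.8 -1.2]
 [ 0.5  1.5]
 [-1.4  1.7]]
axis [[ 0.50977836 -0.15121863  0.084     ]] pivot [[ 0.54488177 -0.25462439  0.087     ]]
post [ 0.46551409 -0.26283367  0.121     ] 0.07979110196816513 hasp -3.087491506105297
handle ends [[ 0.54987177 -0.14142242  0.132     ]
 [ 0.46748978 -0.15833334  0.132     ]] 0.0840997739800157 0.1534960829031568 mid [ 0.50868078 -0.14987788  0.132     ]
```

View pics/sc1.png

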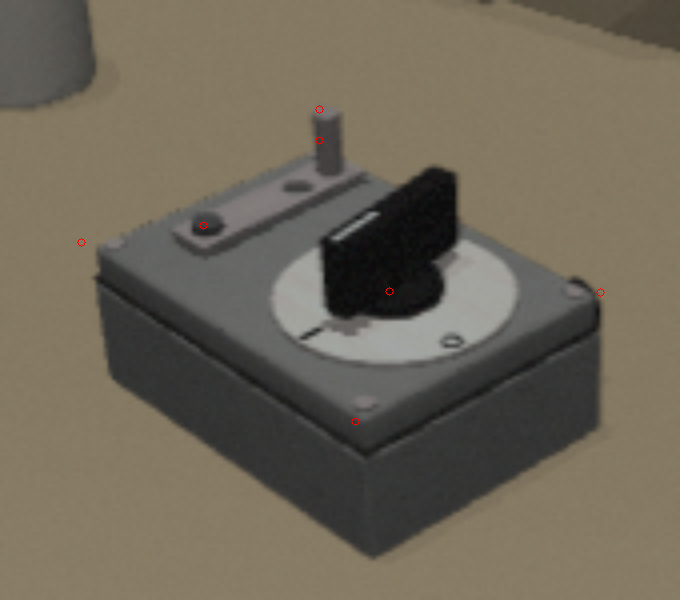

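```bash
cat >> h.py <<'E'
def goto(P,th):
    s=robot.get_state(); Rt=R.from_quat(s["tool_rot"])
    Rg=R.from_matrix(np.array([[np.cos(th),np.sin(th),0],[np.sin(th),-np.cos(th),0],[0,0,-1]]))
    return np.r_[np.degrees((Rt.inv()*Rg).as_rotvec()).round(2),Rt.inv().apply(np.array(P)-s["tool_pos"]).round(4)]
E
python3 -c "
from h import *
print(goto([.509,-.150,.22],.2))"
```

```text
[ 0.     -0.      4.86    0.4464 -0.3881  0.0377]
```

Request:
play_rows(
  motion=[0,0,4.9,0.446,-0.388,0.038,0,0,0,4.9,0.446,-0.388,0.038,0,0,0,4.9,0.446,-0.388,0.038,0,0,0,4.9,0.446,-0.388,0.038,0,0,0,4.9,0.446,-0.388,0.038,0,0,0,4.9,0.446,-0.388,0.038,0,0,0,4.9,0.446,-0.388,0.038,0,0,0,4.9,0.446,-0.388,0.038,0,0,0,4.9,0.446,-0.388,0.038,0,0,0,4.9,0.446,-0.388,0.038,0,0,0,4.9,0.446,-0.388,0.038,0,0,0,4.9,0.446,-0.388,0.038,0],
)

```text
time: 1.75
tool_pos: [0.5097, -0.1479, 0.22]
tool_rot: [0.995, 0.1, 0.001, 0.0]
wrist_force: [0.4, -1.0, 0.3]
opening: 0.0879
```

Request:
play_rows(
  motion=[0,0,0,0,0,0,0,0,0,0,0,0,0,0,0,0,0,0,0,0,0],
)

```text
time: 2.05
tool_pos: [0.5083, -0.1508, 0.2198]
tool_rot: [0.995, 0.099, -0.0, 0.0]
wrist_force: [0.5, -0.6, -0.3]
opening: 0.0881
```

```bash
python3 - <<'E'
from h import *
f=robot.grab_frame("wrist"); im=f[:,:,::-1].copy()
ax=np.array([.509,-.150]); u=np.array([np.cos(.2),np.sin(.2)])*.0425; v=np.array([-u[1],u[0]])/.0425*.008
for a in (1,-1):
  for b in (1,-1):
    q=proj([*(ax+a*u+b*v),.132],"wrist")[0]; cv2.circle(im,tuple(int(x) for x in q),4,(0,0,255),1)
for P in ([.4655,-.263,.121],[.5449,-.2546,.087]):
    q=proj(P,"wrist")[0]; cv2.circle(im,tuple(int(x) for x in q),4,(0,255,0),1)
cv2.imwrite("pics/w1.png",im)
s=robot.get_state();print(s["time"],s["tool_pos"],s["joint_pos"],goto([.509,-.150,.115],.2))
E
```

```text
2.1 [ 0.50814991 -0.15117969  0.21984725] [-3.35896107e-01  1.74888126e-02  1.95488655e+00 -4.63490684e-04
  1.16915277e+00  1.03713460e+00] [ 0.02    0.01   -0.12    0.0011 -0.001   0.1048]
```

View pics/w1.png

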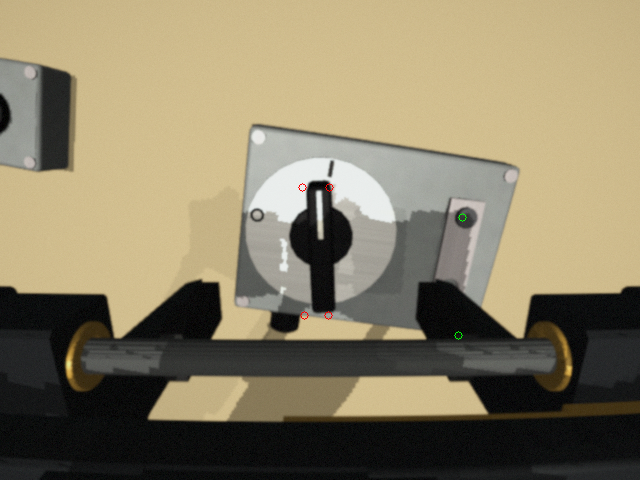

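```bash
python3 - <<'E'
from h import *
e=ray([(319,183),(323,310)],[.132,.132],"wrist"); d=e[0]-e[1]
print(e,np.hypot(*d[:2]),np.arctan2(d[1],d[0]),e.mean(0))
print("hub",ray([(321,236)],[.092],"wrist"),"plate",ray([(321,231)],[.084],"wrist"))
print(goto([.509,-.1512,.114],.21))
E
```

```text
[[ 0.55369131 -0.14291812  0.132     ]
 [ 0.47220059 -0.16193432  0.132     ]] 0.08368006258733238 0.22925172122956286 [ 0.51294595 -0.15242622  0.132     ]
hub [[ 0.51146655 -0.15297899  0.092     ]] plate [[ 0.51327961 -0.15267761  0.084     ]]
[ 2.000e-02  1.000e-02 -6.900e-01  8.000e-04  1.000e-04  1.058e-01]
```

Request:
play_rows(
  motion=[0,0,-0.7,0.003,0,0.04,0.3,0,0,-0.7,0.003,0,0.07,0.3,0,0,-0.7,0.003,0,0.09,0.3,0,0,-0.7,0.003,0,0.105,0.3,0,0,-0.7,0.003,0,0.105,0.3,0,0,-0.7,0.003,0,0.105,0.3],
)

```text
time: 2.7
tool_pos: [0.5117, -0.1503, 0.1152]
tool_rot: [0.994, 0.105, 0.0, 0.0]
wrist_force: [1.2, 1.0, 0.4]
opening: 0.0616
```

Request:
play_rows(
  motion=[0,0,0,0,0,0,1,0,0,0,0,0,0,1,0,0,0,0,0,0,1,0,0,0,0,0,0,1,0,0,0,0,0,0,1,0,0,0,0,0,0,1,0,0,0,0,0,0,1,0,0,0,0,0,0,1],
  grip_force=30,
)

```text
time: 3.5
tool_pos: [0.5122, -0.1514, 0.1149]
tool_rot: [0.994, 0.106, 0.0, 0.002]
wrist_force: [1.7, -7.3, -2.4]
opening: 0.0158
```

```bash
python3 -c "
from h import *
s=robot.get_state();print(s)"
```

```text
{'time': 3.5, 'joint_pos': array([-0.33226453,  0.13273617,  2.0428353 , -0.00380174,  0.96350899,
        1.02785104]), 'joint_vel': array([-0.00196781,  0.00120395, -0.00210784,  0.00174384, -0.00025816,
        0.00049339]), 'joint_torque': array([  3.45698744, -38.71066332, -29.66860056,   1.83642838,
         0.89690985,   0.1790342 ]), 'tool_pos': array([ 0.51215987, -0.15144474,  0.11494472]), 'tool_rot': array([9.94340403e-01, 1.06222146e-01, 4.75649179e-04, 1.94742597e-03]), 'wrist_force': array([ 1.66340943, -7.27914954, -2.40695505]), 'moment': array([-0.9599305 , -0.10481445,  0.19402645]), 'opening': 0.015837763462733755}
```

Request:
play_rows(
  motion=[0,0,-5,0,0.0005,0,1,0,0,-11,0,0.0005,0,1,0,0,-17,0,0.0005,0,1,0,0,-23,0,0.0005,0,1,0,0,-29,0,0.0005,0,1,0,0,-35,0,0.0005,0,1,0,0,-35,0,0.0005,0,1,0,0,-35,0,0.0005,0,1],
)

```text
time: 4.3
tool_pos: [0.5112, -0.1499, 0.1149]
tool_rot: [0.917, 0.399, -0.001, -0.0]
wrist_force: [-4.4, 1.1, 5.8]
opening: 0.0153
```

```bash
python3 -c "
from h import *
s=robot.get_state();print(s['tool_pos'],s['wrist_force'],s['moment'],s['opening'],R.from_quat(s['tool_rot']).as_matrix().round(3))"
```

```text
[ 0.51119963 -0.14985836  0.11488077] [-4.39492822  1.14597119  5.77975884] [0.2407077  0.56484953 0.18202364] 0.015321178226704412 [[ 0.682  0.732 -0.001]
 [ 0.732 -0.682  0.   ]
 [-0.001 -0.001 -1.   ]]
```

Request:
play_rows(
  motion=[0,0,-6,0,0,0,1,0,0,-12,0,0,0,1,0,0,-18,0,0,0,1,0,0,-24,0,0,0,1,0,0,-29,0,0,0,1,0,0,-32,0,0,0,1,0,0,-34,0,0,0,1,0,0,-34,0,0,0,1,0,0,-34,0,0,0,1],
)

```text
time: 5.2
tool_pos: [0.5095, -0.149, 0.1148]
tool_rot: [0.761, 0.649, -0.001, -0.002]
wrist_force: [-9.5, 3.2, 11.4]
opening: 0.0155
```

```bash
python3 -c "
from h import *
s=robot.get_state();print(s['tool_pos'],s['wrist_force'],s['moment'],s['opening'],R.from_quat(s['tool_rot']).as_matrix().round(3))"
```

```text
[ 0.50954631 -0.14904097  0.11484019] [-9.49772584  3.20605124 11.36251514] [ 0.47642583  1.2742877  -0.10612287] 0.015547921199475326 [[ 0.157  0.988 -0.005]
 [ 0.988 -0.157  0.002]
 [ 0.001 -0.005 -1.   ]]
```

Request:
play_rows(
  motion=[0,0,-2,0,-0.0008,0,1,0,0,-3,0,-0.0008,0,1,0,0,-4,0,-0.0008,0,1,0,0,-4,0,-0.0008,0,1,0,0,-4,0,-0.0008,0,1],
)

```text
time: 5.7
tool_pos: [0.5094, -0.1488, 0.1148]
tool_rot: [0.738, 0.675, -0.0, -0.002]
wrist_force: [-7.9, 3.7, 9.4]
opening: 0.0159
```

```bash
python3 -c "
from h import *
s=robot.get_state();print(s['tool_pos'],s['wrist_force'],s['moment'],s['opening'],R.from_quat(s['tool_rot']).as_matrix().round(3))"
```

```text
[ 0.50938817 -0.14884034  0.11483745] [-7.89430906  3.73150236  9.36500209] [ 0.51627838  0.99909656 -0.55854098] 0.015886433848219562 [[ 0.089  0.996 -0.003]
 [ 0.996 -0.089  0.002]
 [ 0.002 -0.004 -1.   ]]
```

Request:
play_rows(
  motion=[0,0,-2,0,0,0,1,0,0,-3,0,0,0,1,0,0,-3,0,0,0,1],
)

```text
time: 6.0
tool_pos: [0.5094, -0.1486, 0.1148]
tool_rot: [0.72, 0.694, -0.0, -0.002]
wrist_force: [-7.1, 4.2, 8.5]
opening: 0.016
```

```bash
python3 -c "
from h import *
s=robot.get_state();print(s['tool_pos'],s['wrist_force'],s['moment'],s['opening'],R.from_quat(s['tool_rot']).as_matrix().round(3))"
```

```text
[ 0.50942707 -0.1485849   0.11481613] [-7.07697145  4.23767019  8.45275285] [ 0.65697909  1.03632331 -0.78162804] 0.016023261525284424 [[ 0.037  0.999 -0.003]
 [ 0.999 -0.037  0.003]
 [ 0.003 -0.004 -1.   ]]
```

Request:
play_rows(
  motion=[0,0,0,0,0,0,0.4,0,0,0,0,0,0,0.4,0,0,0,0,0,0,0.4,0,0,0,0,0,0,0.4,0,0,0,0,0,-0.03,0.4,0,0,0,0,0,-0.07,0.4,0,0,0,0,0,-0.105,0.4,0,0,0,0,0,-0.105,0.4,0,0,0,0,0,-0.105,0.4],
)

```text
time: 6.9
tool_pos: [0.5117, -0.1502, 0.2207]
tool_rot: [0.719, 0.695, 0.001, 0.001]
wrist_force: [-0.1, 0.9, -0.4]
opening: 0.0531
```

```bash
python3 - <<'E'
from h import *
f=robot.grab_frame("top"); cv2.imwrite("pics/top1.png",f[:,:,::-1])
f=robot.grab_frame("scene"); cv2.imwrite("pics/sc2.png",cv2.resize(f[100:270,160:370,::-1],None,fx=3.5,fy=3.5))
f=robot.grab_frame("wrist"); cv2.imwrite("pics/w2.png",f[:,:,::-1])
s=robot.get_state(); print(s["time"],s["tool_pos"])
E
```

```text
7.05 [ 0.50976993 -0.14953362  0.21771773]
```

View pics/sc2.png

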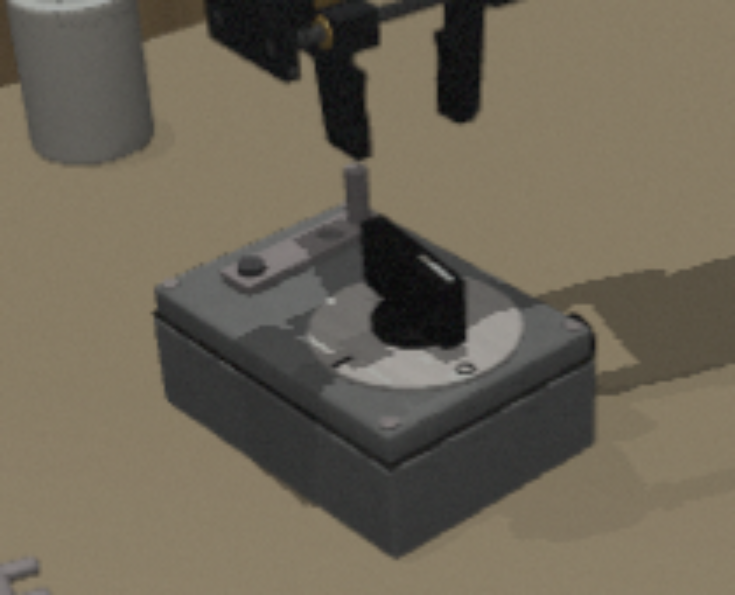

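View pics/w2.png

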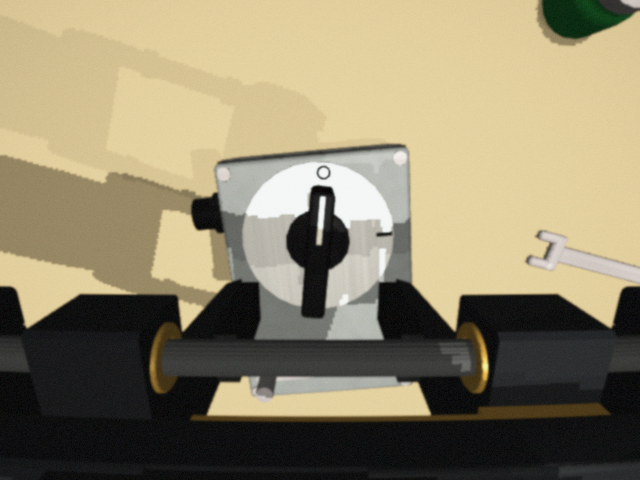

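```bash
python3 - <<'E'
from h import *
e=ray([(322,187),(313,317)],[.132,.132],"wrist"); d=e[0]-e[1]
print(e.mean(0),np.hypot(*d[:2]),np.arctan2(d[1],d[0]))
m=ray([(323,172),(384,234)],[.084,.084],"wrist"); print(m)
print(ray([(264,393)],[.121],"wrist"))
E
```

```text
[ 0.51030441 -0.14978162  0.132     ] 0.08576093377438264 1.4702443035905968
[[ 0.51583718 -0.10206836  0.084     ]
 [ 0.56062317 -0.14987627  0.084     ]]
[[ 0.46646276 -0.26026209  0.121     ]]
```

```bash
python3 - <<'E'
from h import *
print(goto([.466,-.262,.218],.10))
E
```

```text
[-1.900e-01  8.000e-02  8.238e+01 -1.138e-01 -4.000e-02 -3.000e-04]
```

Request:
play_rows(
  motion=[0,0,8,-0.04,-0.014,0,0.4,0,0,16,-0.08,-0.028,0,0.4,0,0,24,-0.114,-0.04,0,0.4,0,0,32,-0.114,-0.04,0,0.4,0,0,40,-0.114,-0.04,0,0.4,0,0,48,-0.114,-0.04,0,0.4,0,0,56,-0.114,-0.04,0,0.4,0,0,64,-0.114,-0.04,0,0.4,0,0,72,-0.114,-0.04,0,0.4,0,0,79,-0.114,-0.04,0,0.4,0,0,82.4,-0.114,-0.04,0,0.4,0,0,82.4,-0.114,-0.04,0,0.4],
)

```text
time: 8.25
tool_pos: [0.4663, -0.262, 0.2177]
tool_rot: [0.999, 0.05, -0.001, -0.001]
wrist_force: [-0.1, 0.5, 0.3]
opening: 0.0528
```

Request:
play_rows(
  motion=[0,0,0,0,0,0,0.4,0,0,0,0,0,0,0.4],
)

```text
time: 8.45
tool_pos: [0.4669, -0.2623, 0.2189]
tool_rot: [0.999, 0.05, -0.001, -0.0]
wrist_force: [0.6, 0.5, 1.3]
opening: 0.0528
```

```bash
python3 - <<'E'
from h import *
print(goto([.466,-.262,.112],.10))
f=robot.grab_frame("wrist"); cv2.imwrite("pics/w3.png",f[:,:,::-1])
E
```

```text
[-0.05    0.06    0.05   -0.0007 -0.0003  0.1069]
```

View pics/w3.png

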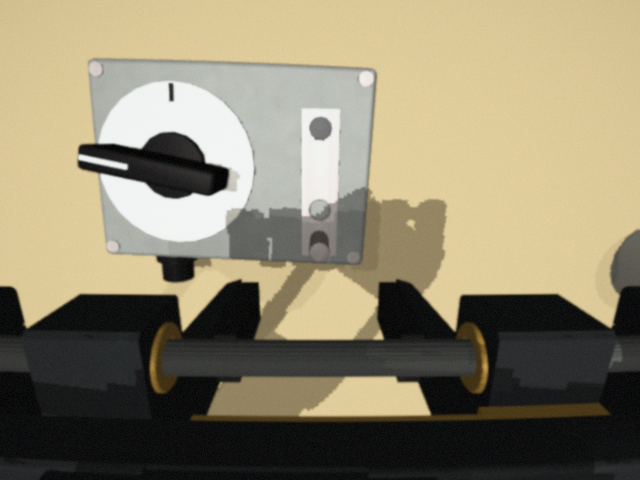

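```bash
python3 - <<'E'
from h import *
print(ray([(319,250),(320,128),(320,210)],[.121,.09,.087],"wrist"), robot.get_state()["tool_pos"])
E
```

```text
[[ 0.46811102 -0.26286179  0.121     ]
 [ 0.54630092 -0.25574035  0.09      ]
 [ 0.48858359 -0.26159363  0.087     ]] [ 0.46697285 -0.26236942  0.21912697]
```

Request:
play_rows(
  motion=[0,0,0,0,0,0.04,0.4,0,0,0,0,0,0.07,0.4,0,0,0,0,0,0.09,0.4,0,0,0,0,0,0.106,0.4,0,0,0,0,0,0.106,0.4,0,0,0,0,0,0.106,0.4],
)

```text
time: 9.1
tool_pos: [0.4672, -0.2625, 0.1138]
tool_rot: [0.999, 0.05, -0.0, -0.0]
wrist_force: [0.1, -0.1, -0.5]
opening: 0.0527
```

Request:
play_rows(
  motion=[0,0,0,0,0,0,1,0,0,0,0,0,0,1,0,0,0,0,0,0,1,0,0,0,0,0,0,1,0,0,0,0,0,0,1,0,0,0,0,0,0,1,0,0,0,0,0,0,1],
  grip_force=20,
)

```text
time: 9.8
tool_pos: [0.4673, -0.2626, 0.114]
tool_rot: [0.999, 0.05, 0.0, 0.0]
wrist_force: [-1.2, 0.3, 2.6]
opening: 0.0128
```

```bash
python3 - <<'E'
from h import *
s=robot.get_state(); print(s["tool_pos"],s["wrist_force"],s["opening"])
C=np.array([.545,-.2555]); r=.08; a0=0.10
Rt=R.from_quat(s["tool_rot"])
p0=C-r*np.array([np.cos(a0),np.sin(a0)])
for d in range(0,84,6):
    a=a0+np.radians(d); p=C-r*np.array([np.cos(a),np.sin(a)])-p0
    print(d,Rt.inv().apply([*p,0]).round(4))
E
```

```text
[ 0.46731968 -0.26257508  0.11398738] [-1.17421291  0.28173585  2.6294279 ] 0.01282531717731465
0 [0. 0. 0.]
6 [0.0004 0.0084 0.    ]
12 [0.0018 0.0166 0.    ]
18 [0.0039 0.0247 0.    ]
24 [0.0069 0.0325 0.    ]
30 [0.0107 0.04   0.    ]
36 [0.0153 0.047  0.    ]
42 [0.0206 0.0535 0.    ]
48 [0.0265 0.0594 0.    ]
54 [0.033  0.0647 0.    ]
60 [0.04   0.0693 0.    ]
66 [0.0475 0.0731 0.    ]
72 [0.0553 0.0761 0.    ]
78 [0.0634 0.0782 0.    ]
```

Request:
play_rows(
  motion=[0,0,-3,0.0001,0.0042,0,1,0,0,-6,0.0004,0.0084,0,1,0,0,-12,0.0018,0.0166,0,1,0,0,-18,0.0039,0.0247,0,1,0,0,-24,0.0069,0.0325,0,1,0,0,-30,0.0107,0.04,0,1,0,0,-36,0.0153,0.047,0,1,0,0,-36,0.0153,0.047,0,1,0,0,-36,0.0153,0.047,0,1],
)

```text
time: 10.7
tool_pos: [0.4874, -0.308, 0.114]
tool_rot: [0.935, 0.355, 0.0, 0.0]
wrist_force: [1.4, -0.5, 2.6]
opening: 0.013
```

```bash
python3 - <<'E'
from h import *
s=robot.get_state(); print(s["tool_pos"],s["wrist_force"],s["opening"])
Rt=R.from_quat(s["tool_rot"])
C=np.array([.545,-.2555]);d=s["tool_pos"][:2]-C; print(np.hypot(*d),np.degrees(np.arctan2(-d[1],-d[0])))
for d in range(0,52,6):
    a=np.radians(d); print(d,round(.08*(1-np.cos(a)),4),round(.08*np.sin(a),4))
E
```

```text
[ 0.48741913 -0.30801518  0.11399458] [ 1.39281671 -0.49984672  2.63625562] 0.013040147622083303
0.0779320264867215 42.36558976993232
0 0.0 0.0
6 0.0004 0.0084
12 0.0017 0.0166
18 0.0039 0.0247
24 0.0069 0.0325
30 0.0107 0.04
36 0.0153 0.047
42 0.0205 0.0535
48 0.0265 0.0595
```

Request:
play_rows(
  motion=[0,0,-6,0.0004,0.0084,0,1,0,0,-12,0.0017,0.0166,0,1,0,0,-18,0.0039,0.0247,0,1,0,0,-24,0.0069,0.0325,0,1,0,0,-30,0.0107,0.04,0,1,0,0,-36,0.0153,0.047,0,1,0,0,-38,0.017,0.0492,0,1,0,0,-38,0.017,0.0492,0,1,0,0,-38,0.017,0.0492,0,1],
)

```text
time: 11.6
tool_pos: [0.5326, -0.3323, 0.1139]
tool_rot: [0.768, 0.64, 0.0, -0.0]
wrist_force: [0.2, 4.5, 4.9]
opening: 0.0131
```

Request:
play_rows(
  motion=[0,0,-1,0,0.0015,0,1,0,0,-2,0,0.003,0,1,0,0,-3,0,0.0045,0,1,0,0,-3,0,0.0045,0,1],
)

```text
time: 12.0
tool_pos: [0.5358, -0.3328, 0.1139]
tool_rot: [0.751, 0.661, -0.0, -0.002]
wrist_force: [-4.6, 5.5, 6.8]
opening: 0.0131
```

```bash
python3 - <<'E'
from h import *
s=robot.get_state(); print(s["tool_pos"],s["tool_rot"],s["wrist_force"],s["moment"],s["opening"])
C=np.array([.545,-.2555]);d=s["tool_pos"][:2]-C; print(np.hypot(*d),np.degrees(np.arctan2(-d[1],-d[0])))
E
```

```text
[ 0.53577739 -0.33279916  0.11387736] [ 7.50769182e-01  6.60562409e-01 -2.80738607e-04 -1.69093080e-03] [-4.62593528  5.51386651  6.79541891] [0.76704678 0.52593642 0.15734909] 0.013108906037152118
0.07784739075287085 83.19616765705241
```

Request:
play_rows(
  motion=[0,0,0,0,0.0015,0,1,0,0,0,0,0.003,0,1,0,0,0,0,0.003,0,1],
)

```text
time: 12.3
tool_pos: [0.536, -0.3329, 0.1137]
tool_rot: [0.751, 0.66, -0.002, -0.004]
wrist_force: [-11.9, 5.6, 13.2]
opening: 0.0136
```

```bash
python3 - <<'E'
from h import *
s=robot.get_state(); print(s["tool_pos"],s["wrist_force"],s["moment"],s["opening"])
C=np.array([.545,-.2555]);d=s["tool_pos"][:2]-C; print(np.hypot(*d),np.degrees(np.arctan2(-d[1],-d[0])))
E
```

```text
[ 0.53600626 -0.33290212  0.11371588] [-11.91205538   5.57441     13.22001279] [ 8.57549621e-01  1.86477915e+00 -1.07204671e-03] 0.013582206869788007
0.07792288455612263 83.37223588650436
```

At the stop: 3 mm more command moved the tool only 0.2 mm. Release, lift, and look.

Request:
play_rows(
  motion=[0,0,0,0,0,0,0.3,0,0,0,0,0,0,0.3,0,0,0,0,0,0,0.3,0,0,0,0,0,0,0.3,0,0,0,0,0,0,0.3,0,0,0,0,0,-0.04,0.3,0,0,0,0,0,-0.08,0.3,0,0,0,0,0,-0.12,0.3,0,0,0,-0.05,0,-0.15,0.3,0,0,0,-0.1,0,-0.15,0.3,0,0,0,-0.14,0,-0.15,0.3,0,0,0,-0.14,0,-0.15,0.3],
)

```text
time: 13.5
tool_pos: [0.5208, -0.4788, 0.2638]
tool_rot: [0.752, 0.659, -0.001, 0.001]
wrist_force: [0.0, 0.4, -0.4]
opening: 0.0616
```

```bash
python3 - <<'E'
from h import *
f=robot.grab_frame("top"); cv2.imwrite("pics/top3.png",cv2.resize(f[170:330,320:520,::-1],None,fx=4,fy=3.7,interpolation=cv2.INTER_CUBIC))
f=robot.grab_frame("scene"); cv2.imwrite("pics/sc3.png",cv2.resize(f[100:330,160:430,::-1],None,fx=2.6,fy=2.6))
f=robot.grab_frame("wrist"); cv2.imwrite("pics/w4.png",f[:,:,::-1])
s=robot.get_state(); print(s["time"],s["tool_pos"],s["wrist_force"])
E
```

```text
13.65 [ 0.52197808 -0.47292619  0.26291481] [ 1.23684986 -0.1167042  -0.57299568]
```

View pics/top3.png

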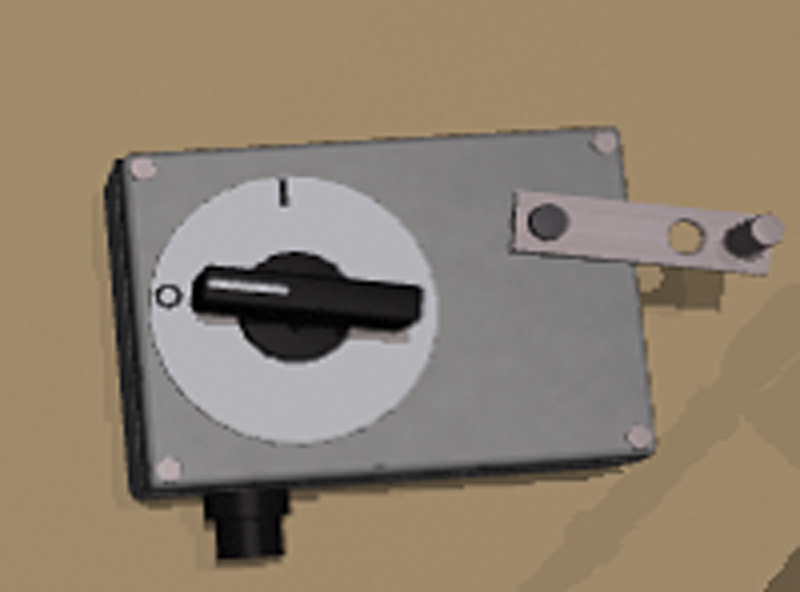

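View pics/sc3.png

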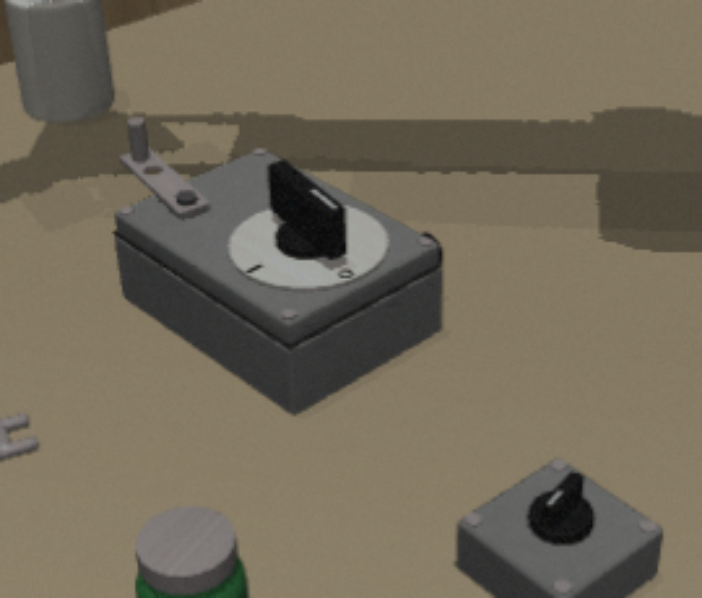

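View pics/w4.png

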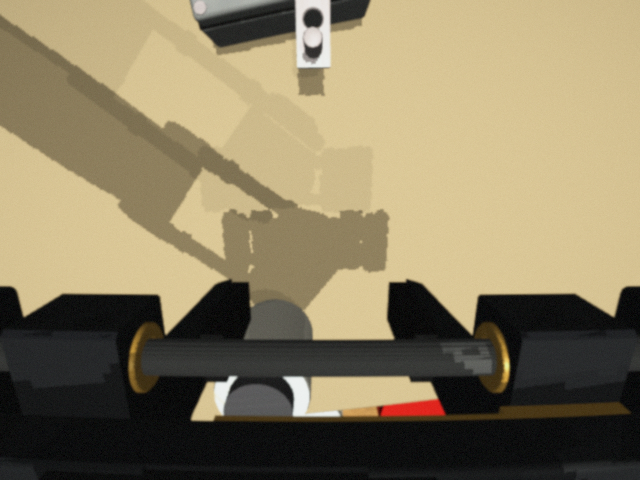

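```bash
python3 - <<'E'
from h import *
z=lambda u,v:(320+u/4-.375,170+v/3.7-.36)
e=ray([z(202,283),z(420,303)],[.132]*2,"top"); d=e[0]-e[1]; print(np.arctan2(d[1],d[0])-.049)
q=ray([z(770,230),z(548,221)],[.121,.088],"top"); d=q[1]-q[0]; print(np.arctan2(d[1],d[0])-.049)
f=[(x['score'],x['rect']) for x in (robot.search_frame("selector_tip","top"))][:1]; print(f)
s=robot.get_state(); print(s["joint_vel"].round(3),s["wrist_force"])
E
```

```text
1.4106912976914125
1.394594346998092
[(0.96, [211.8, 232.5, 27.9, 24.6])]
[ 0.014 -0.009  0.009 -0.001 -0.002 -0.001] [-0.72922106  0.02737862 -0.72594237]
```

```bash
python3 -c "
from rig import robot
print(robot.hand_in())"
```

```text
the job is handed in; nothing more can be done
None
```

The pump is locked out, and I handed the job in at about 13.7 s of the 43 s allowed; the hand-in gave no verdict.

- **Handle:** I gripped the bar and turned it anticlockwise until it hit its off stop. The turning moment rose sharply and the pads began to slip, so it could go no further. The final top picture puts it at about 1.41 rad (stop at 1.4), with the striped end at the ring mark. The wrist camera gave 1.40 to 1.42.
- **Hasp:** only after that, I pinched the post and led it anticlockwise. At the end, 3 mm more command moved the tool only 0.2 mm. The final picture puts it at about 1.39 rad (stop at 1.4), with the leaf out over the edge of the box and the padlock hole free.
- **Selector and arm:** the selector stayed put. The network's position for it moved only 1 to 2 pixels, within its usual error, and the arm never went near it. The arm was about 14 cm clear of the post and touching nothing. The highest wrist force I read was about 19 N.

The top and wrist cameras disagreed by 1 to 4 mm on the handle axis. I used values in between, which put only small side forces on the handle. No check failed.

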